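# Press the lid of an enamel-colour tin home with the bench clamp

### The job

The lid of the tin in the bench clamp stands proud. Pump the red trigger until the lid is fully home and the trigger pushes back with a firm 18 N or so, hold that for a moment to bed the seal, and press no harder, or the lid is dented; leave the lid, jaw and release lever alone until then. Then hold the orange release lever down, slide the jaw all the way back without forcing it and let go, leaving the tin in its cradle and the things around undisturbed.

Things in the scene. Friction and masses are not known exactly. Their poses are not given: they have to be found in the camera images.
- clamp_origin (a point): a bench clamp bolted down: grey base 425 x 120 mm, blue housing (top 75 mm high), jaw on a steel bar, blue anvil plate. The point lies on the bench under the clamp's middle line; x is the way the jaw advances (to the tin and anvil), z up. Along x: housing -210 to -110 mm, jaw pad face -8 mm plus jaw travel, cradle 52 to 138, anvil (112 mm high) from 145 mm on
- jaw (a joint): travel of the black jaw along the clamp's x, m: 0 = fully back, stop at 0.075. A ratchet with 4 mm teeth lets it advance but not go back. A sprung round rubber pad (42 mm across, axis 68 mm above the bench, about 20 N per mm) is on its front. Once released it slides with about 3 N
- trigger (a joint): red trigger, rad: 0 = at rest, sprung and tipped up; 0.25 = down at its stop. Hinge across the clamp, 118 mm behind the clamp point (to -x), 92 mm above the bench; arm 104 mm towards -x. A full stroke drives the jaw 14 mm (12 net, as it settles back on a tooth); it springs back up when let up
- trigger_pad (a point): centre of the top of the red trigger's wide end, 40 mm along x, 42 mm across, 90 mm from the hinge; press here from above, it goes down 22 mm. A free stroke takes 3 to 6 N here, pushing the lid about 8 to 12 N. With the lid home it stiffens short of its stop, about 7 N per mm: 18 N puts about 27 N on the lid, under 14 N may not bed it, 23 N dents it. At its stop it says nothing
- release (a joint): orange release lever on the jaw, rad: 0 = at rest, sprung and tipped up; 0.25 = down at its stop; ratchet free from about 0.13. Hinge across the clamp, 30 mm behind the clamp point plus jaw travel, 112 mm above the bench; arm 64 mm towards -x. Takes about 6 to 10 N at its pad, more while the clamp is loaded; let go, it springs up and the ratchet bites again
- release_pad (a point): middle of the top of the orange lever's wide part (36 mm along x, 40 mm across), 45 mm from its hinge, moves with the jaw. It goes down about 11 mm. 13 mm farther towards -x a cross lip stands 14.5 mm above the lever's top: press down in front of it and push the lip towards -x to take the jaw back
- lid (a joint): how far the brass lid (62 mm across) stands out of its seat in the tin's mouth, m: 0 = home; it stands 6 to 11 mm out at the start. It grips with about 10 N, and is stiff in its seat
- tin: yellow colour tin 76 mm across and 98 mm long, lying loose in the cradle, its base towards the anvil (it may stand up to 11 mm off it, and then slides up to it); origin on its axis at the rim of its mouth, x towards its base
- mug_a: yellow enamel mug upside down, 80 mm across, 78 mm high, bystander; origin at the centre of its underside
- mug_b: the same, another mug
- jar: green glass jar with black cap, 64 mm across, 100 mm high, bystander; origin at the centre of its underside
- anvil (a joint): where the blue anvil behind the tin is set and locked, m: its face is this much beyond 145 mm along the clamp's x (0 to 0.008, different each time). It stays put
Mind the look-alikes: they are no part of the job. What is shaped like the tin but pink or purple is not meant.

How it is judged:
On the way, in this order (a step that is already met when the one before it is completed fails the run):
1. the lid is home (less than 1.5 mm out) and squeezed firmly by the clamp: pad on lid with over 13 N (value of joint lid below 0.0015 m and contact force between pad and lid above 13 N), for 0.15 s.
2. the release lever is held down and the jaw comes back (value of joint release above 0.1 rad and value of joint jaw below 0.025 m).
At the end, for the whole second after the job is handed in: Lid less than 1.5 mm out of its seat, jaw within 4 mm of fully back, trigger and release lever let up, tin at rest in its cradle (value of joint lid below 0.0015 m and value of joint jaw below 0.004 m and value of joint trigger below 0.03 rad and value of joint release below 0.04 rad and x of tin in the frame of clamp_origin above 0.038 m and z of tin in the frame of clamp_origin below 0.071 m and linear speed of tin below 0.02 m/s); the robot touches nothing.
It fails at once if the lid is dented: pad pressed on the lid with more than 38 N (contact force between pad and lid above 38 N).
It fails at once if the lid is touched by hand (contact force between lid and the fingers above 0.5 N or contact force between lid and the arm above 0.5 N).
It fails at once if the jaw or its lever is pushed by hand before the lid is home (value of joint lid above 0.0025 m and (contact force between jaw and the fingers above 1 N or contact force between jaw and the arm above 1 N)).
It fails at once if the jaw or its lever is forced: more than 35 N (contact force between jaw and the fingers above 35 N or contact force between jaw and the arm above 35 N).
It fails at once if a bystander is moved more than 20 mm (distance of any of mug_a, mug_b, jar from where it was at the start of the episode above 0.02 m).
It also fails if it takes over 61 s, if anything falls off the work surface, if the arm or the gripper's body presses on something with over 40 N, if the wrist force passes 120 N, or if a joint passes its speed limit or range.

### The arm

A 7-joint arm with a two-finger parallel gripper is mounted at the origin on the work surface. World frame = base frame: x ahead of the robot, y to its left, z up, the work surface at z = 0. Lengths are in m, angles in rad, forces in N, time in s.
With the tool pointing down it reaches from about 0.4 to 0.85 m from the base axis. Payload 4.5 kg.
Tool frame: the origin (TCP) lies between the finger pads; the fingertips stand 11 mm ahead of it and the grasp point (between the pads) lies 8 mm behind it (r.nose_length is the distance from the TCP to the fingertips, in m); z points along the fingers, y is the line along which they close (so a half turn about z gives the same grasp; the last joint's range is limited). The gripper opens to 88 mm and grips with 3 to 60 N. Pads are 18 mm wide; open, the fingers measure 123 mm over their backs; the gripper's body (75 mm by 187 mm) begins 45 mm behind the grasp point.
Start: joints at [1.236, 0.689, -0.195, 1.565, 0.157, 0.902, -0.215], TCP at [0.225, -0.583, 0.25] pointing down, gripper open.
Joint ranges: [-3.01, 3.01], [-0.46, 2.08], [-1.47, 1.51], [0.13, 2.56], [-1, 4.14], [0.04, 2.09], [-2.66, 2.66]. Speed limits (rad/s): [2.57, 2.57, 3.14, 3.14, 3.14, 3.14, 3.14].

### API

Orientations are given as a unit quaternion [x, y, z, w].
In Python, from plant import get_state, snapshot, camera_model, r gives the robot as it stands.
- The arm moves only by the shell command python3 -m inch 'ROWS' [FORCE]. ROWS is text: rows parted by semicolons, each of 7 numbers parted by spaces: the opening, from -1 (shut) to 1 (fully open), then the shift along the tool's x, y, z in m, then the turn, a rotation vector about the tool's x, y, z in rad. A call has 1 to 20 rows; each row shifts and turns the commanded pose from where the row before left it, along the tool's axes as they then stand; what a row does not reach is not made up. A row lasts 1/12 s, in which the tool goes at most 41.7 mm and 7.16 degrees, less where a joint would pass 70% of its speed; a pose out of reach is approached as far as the arm can. A call is refused whole if a number of a shift passes 0.0417 or a number of a turn 0.125, either way. A call with a gripper value outside its range is refused whole. The fingers move at their own pace and stop on an object; FORCE is the grip in N (left out, the last holds). Time passes only in rows, so rows that do not move let the fingers close. It gives the time, the measured TCP pose, the force, the opening and the grip force at its end, in the units of the state.
- get_state(): the state, without advancing time (a new reading comes with each control period).
- snapshot(name): name is "scene" or "side" or "wrist"; returns (picture, depth): 400x640x3 uint8, red, green, blue; 400x640 float32, m along the optical axis (not along the pixel's ray), 0 where there is no reading.
- camera_model(name): a dict with "intrinsics" (3x3 intrinsics, pixels), "dist" ([k1, k2, p1, p2, k3] as OpenCV has them; the pictures are not rectified), "view" (4x4, takes a point from world to camera coordinates). Camera axes: x right, y down, z forward; pixel columns grow to the right and rows downward; lengths in m; the calibration is good to about 2 mm. A picture is of the moment at which its call begins: read the wrist's pose just before it. camera_model takes no time and is no camera call; for the wrist camera it gives the pose at the moment of the call.
- r.finish_job(): hands the job in; it is judged then, once.
The state is a dict: "clock": time; "q": joint angles; "qd": joint speeds; "joint_torque": joint torques, N m; "tool_pos": TCP position; "eef_rot": TCP orientation; "contact_force": force on the tool from outside, world axes, zero at the start; "moment": the same for the moment, N m; "opening": opening from 0.0 (shut) to 1.0 (fully open); "finger_force": force on a finger pad.
Only numpy, scipy, OpenCV 4.12 (cv2) and the standard library are available. Lean on these libraries where they do the work, as an engineer would, in place of code of your own. Each camera call takes 0.05 s, during which the arm holds its last target. There are 200 camera calls.

## Working session

There is one attempt and no reset: what is moved stays moved. The work goes in short steps, Python scripts to look and compute and a shell command to move; the robot and the scene stay as the last step left them, time stands still between calls to the robot, and variables do not carry over. Pictures are saved under pics/ and viewed, at most 10 in all, crops included, and the job is handed in when it is done.

```bash
ls; mkdir -p pics
python3 - <<'E'
from plant import *
import cv2,numpy as np
for n in ("scene","side"):
    p,d=snapshot(n); cv2.imwrite(f"pics/{n}0.png",p[:,:,::-1]); np.savez(f"{n}0.npz",p=p,d=d)
    c=camera_model(n); print(n,np.round(c["intrinsics"],1).tolist(),c["dist"],np.round(np.linalg.inv(c["view"]),3).tolist())
s=get_state();print(s)
E
```

```text
pics
scene [[361.6, 0.0, 320.5], [0.0, 361.6, 210.3], [0.0, 0.0, 1.0]] [-0.06310232  0.          0.          0.          0.        ] [[-0.631, 0.656, -0.415, 0.847], [0.776, 0.533, -0.337, 0.389], [0.001, -0.535, -0.845, 0.755], [0.0, 0.0, 0.0, 1.0]]
side [[392.5, 0.0, 316.5], [0.0, 392.5, 201.2], [0.0, 0.0, 1.0]] [-0.06306477  0.          0.          0.          0.        ] [[0.859, -0.241, 0.451, 0.099], [-0.511, -0.437, 0.74, -0.553], [0.019, -0.866, -0.499, 0.57], [0.0, 0.0, 0.0, 1.0]]
{'clock': 0.1, 'q': array([ 1.23580892,  0.68987386, -0.19455374,  1.56620668,  0.15733446,
        0.90247181, -0.21508151]), 'qd': array([-1.18667261e-03, -2.13982397e-03, -1.01778663e-04, -5.44823155e-03,
       -1.65851520e-03,  4.32619419e-05, -1.00359879e-03]), 'joint_torque': array([-2.08659600e-03, -5.28505719e+01, -1.27097692e+00, -1.53837508e+01,
       -5.24460047e-02,  2.01282979e-03,  4.10536279e-05]), 'tool_pos': array([ 0.22508712, -0.58250257,  0.24901634]), 'eef_rot': array([ 9.83034637e-01,  1.83418350e-01, -2.00507044e-04, -7.55589947e-04]), 'contact_force': array([ 0.37009948, -0.28451354,  0.13957417]), 'moment': array([ 0.04332655,  0.00665302, -0.0211382 ]), 'finger_force': 0.0, 'opening': 1.0001183743241182}
```

View pics/scene0.png

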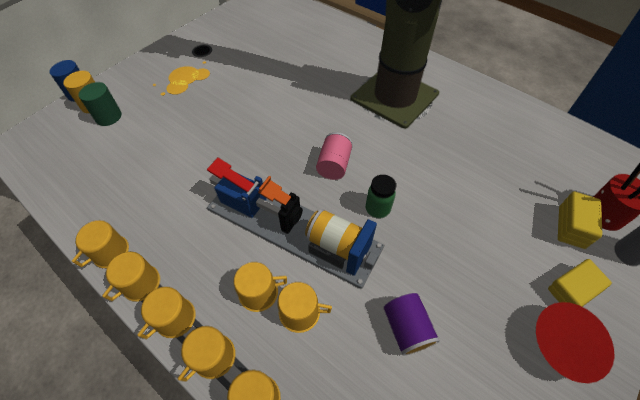

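View pics/side0.png

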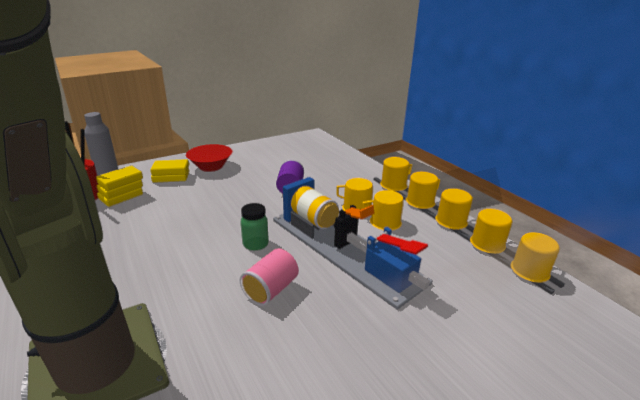

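The scene view shows the clamp: trigger at (230,172), orange lever at (272,190), jaw at (290,212), tin at (335,232) and anvil at (360,248). The jar is at (380,196) and two mugs are near (255,285) and (298,305). The side view shows the same clamp from behind, with the trigger at (402,244) and the lever at (360,211).

```bash
cat > h.py <<'E'
import cv2,numpy as np
from plant import *
def cloud(n,p,d,V=None):
    c=camera_model(n); V=c["view"] if V is None else V
    v,u=np.mgrid[0:400,0:640]
    x=cv2.undistortPoints(np.stack([u,v],-1).reshape(-1,1,2).astype(float),np.array(c["intrinsics"]),np.array(c["dist"])).reshape(400,640,2)
    P=np.dstack([x*d[...,None],d]); W=np.linalg.inv(V)
    return P@W[:3,:3].T+W[:3,3]
def masks(p):
    h=cv2.cvtColor(p,cv2.COLOR_RGB2HSV).astype(int); H,S,v=h[...,0],h[...,1],h[...,2]
    return dict(red=((H<5)|(H>175))&(S>170)&(v>90),orange=(H>=6)&(H<=15)&(S>180)&(v>110),blue=(H>105)&(H<118)&(S>130)&(v>40),yellow=(H>=17)&(H<=26)&(S>140)&(v>90))
E
python3 - <<'E'
from h import *
for n,(u0,v0,u1,v1) in (("scene",(195,150,390,290)),("side",(270,175,440,310))):
    z=np.load(n+"0.npz");p,d=z["p"],z["d"];X=cloud(n,p,d);B=np.zeros((400,640),bool);B[v0:v1,u0:u1]=1
    print(n)
    for k,m in masks(p).items():
        q=X[m&B&(d>0)&(X[...,2]>.03)]
        print(k,len(q),np.round(np.median(q,0),4),np.round(np.percentile(q,[2,98],axis=0),3).tolist())
        if k in("red","orange"):
            w,e=np.linalg.eigh(np.cov(q[:,:2].T));print("  dir",e[:,1],np.degrees(np.arctan2(e[1,1],e[0,1])))
    m=masks(p)["blue"]&B&(d>0);q=X[m]
    # top of housing / anvil by height
    q1=q[(q[:,2]>.066)&(q[:,2]<.085)];q2=q[q[:,2]>.100]
    for a in(q1,q2): print(" top",len(a),a.mean(0).round(4) if len(a) else 0,cv2.minAreaRect((a[:,:2]*1000).astype(np.float32)))
    g=X[B&(X[...,2]>.004)&(X[...,2]<.02)&(d>0)]
    print(" base",len(g),cv2.minAreaRect((g[:,:2]*1000).astype(np.float32)))
E
```

```text
scene
red 553 [ 0.5838 -0.0965  0.1112] [[0.568, -0.134, 0.096], [0.608, -0.037, 0.122]]
  dir [-0.18572194  0.98260234] 100.70322575049632
orange 403 [0.5625 0.0285 0.1239] [[0.546, 0.007, 0.114], [0.582, 0.062, 0.144]]
  dir [-0.18264078  0.98317971] 100.52361596301138
blue 1453 [ 0.571  -0.0254  0.0748] [[0.49, -0.113, 0.034], [0.618, 0.256, 0.112]]
yellow 1857 [0.6908 0.1421 0.0784] [[0.513, 0.084, 0.055], [0.751, 0.223, 0.106]]
 top 565 [ 0.5902 -0.0347  0.0739] ((563.7731323242188, 64.47189331054688), (77.89873504638672, 378.6499938964844), 10.216432571411133)
 top 478 [0.5326 0.2201 0.1097] ((549.2276611328125, 105.28840637207031), (90.42835235595703, 292.9779052734375), 9.86605453491211)
 base 3481 ((587.46435546875, 31.3896484375), (352.897705078125, 531.5303955078125), 26.221712112426758)
side
red 421 [ 0.5775 -0.1046  0.1109] [[0.563, -0.14, 0.094], [0.602, -0.041, 0.121]]
  dir [-0.14822686  0.98895338] 98.52418455323989
orange 225 [0.5562 0.0074 0.126 ] [[0.541, -0.002, 0.113], [0.581, 0.059, 0.143]]
  dir [-0.11667477  0.99317018] 96.70023287823038
blue 1845 [ 0.5535 -0.0713  0.0724] [[0.48, -0.128, 0.033], [0.607, 0.239, 0.11]]
yellow 3159 [0.6973 0.1308 0.069 ] [[0.495, 0.072, 0.032], [0.888, 0.244, 0.102]]
 top 862 [ 0.567  -0.0719  0.073 ] ((546.1348876953125, 57.563812255859375), (60.91444396972656, 378.3817443847656), 12.386035919189453)
 top 211 [0.5196 0.224  0.1071] ((553.8544311523438, 105.15180969238281), (87.70455932617188, 293.8044738769531), 14.296414375305176)
 base 3414 ((643.900390625, 119.14768981933594), (583.9542236328125, 461.7196960449219), 58.65198516845703)
```

```bash
R='-1 .0281 -.0169 0 0 0 0'; python3 -m inch '-1 .0281 -.0169 0 0 0 0;-1 .0281 -.0169 0 0 0 0;-1 .0281 -.0169 0 0 0 0;-1 .0281 -.0169 0 0 0 0;-1 .0281 -.0169 0 0 0 0;-1 .0281 -.0169 0 0 0 0;-1 .0281 -.0169 0 0 0 0;-1 .0281 -.0169 0 0 0 0;-1 .0281 -.0169 0 0 0 0;-1 .0281 -.0169 0 0 0 0;-1 .0281 -.0169 0 0 0 0;-1 .0281 -.0169 0 0 0 0;-1 .0281 -.0169 0 0 0 0;-1 .0281 -.0169 0 0 0 0;-1 .0281 -.0169 0 0 0 0;-1 .0281 -.0169 0 0 0 0;-1 .0281 -.0169 0 0 0 0;-1 .0281 -.0169 0 0 0 0'
python3 -m inch '-1 0 0 0 0 0 -.1155;-1 0 0 0 0 0 -.1155;-1 0 0 0 0 0 -.1155;-1 0 0 0 0 0 -.1155;-1 0 0 0 0 0 -.1155;-1 0 0 0 0 0 -.1155;-1 0 0 0 0 0 -.1155;-1 0 0 0 0 0 -.1155;-1 0 0 0 0 0 -.1155;-1 0 0 0 0 0 -.1155;-1 0 0 0 0 0 -.1155;-1 0 0 0 0 0 -.1155;-1 0 0 0 0 0 0;-1 0 0 0 0 0 0'
python3 - <<'E'
from h import *
V=camera_model("wrist")["view"];p,d=snapshot("wrist");cv2.imwrite("pics/w1.png",p[:,:,::-1]);np.savez("w1.npz",p=p,d=d,V=V)
s=get_state();print(s["q"],s["tool_pos"],s["eef_rot"],s["contact_force"])
E
```

```text
clock: 1.6
tool_pos: [0.5879, -0.1154, 0.2493]
eef_rot: [0.983, 0.183, -0.0, -0.0]
contact_force: [0.3, -0.2, -0.1]
opening: 0.006
finger_force: 0.0
clock: 2.77
tool_pos: [0.5872, -0.117, 0.2493]
eef_rot: [0.64, 0.768, -0.0, -0.0]
contact_force: [-0.0, 0.1, -0.8]
opening: 0.006
finger_force: 0.0
[ 0.41842243  0.69296072 -0.53033887  1.63719967  0.41575927  0.92671657
 -0.08403902] [ 0.58724829 -0.11698539  0.24941485] [ 6.40428995e-01  7.68017318e-01 -1.32475845e-04 -2.90738640e-04] [-0.44997789  0.57662735 -0.1616475 ]
```

View pics/w1.png

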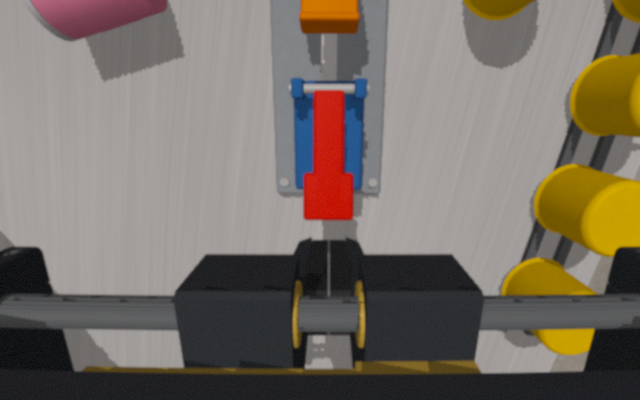

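The wrist view shows the trigger straight ahead: wide end centred at (328,196), hinge bar at (328,88), and the lever's rear edge at (330,32), all lined up with the tool.

Run:
```python
from h import *
z=np.load("w1.npz");p,d,V=z["p"],z["d"],z["V"];X=cloud("wrist",p,d,V);m=masks(p)["red"]&(d>0);m[:, :290]=0;m[:,370:]=0
pad=m.copy();pad[:178]=0;q=X[pad];print("pad",len(q),q.mean(0),cv2.minAreaRect((q[:,:2]*1000).astype(np.float32)))
st=m.copy();st[168:]=0;st[:95]=0;s=X[st];print("stem",s.mean(0));a=q.mean(0)-s.mean(0);print("axis",np.degrees(np.arctan2(-a[1],-a[0])))
b=masks(p)["blue"]&(d>0);b[:78]=0;b[97:]=0;b[:,285:375]|=0;h=X[b&(X[...,2]>.08)];print("hinge",len(h),h.mean(0),h.min(0),h.max(0))
o=masks(p)["orange"]&(d>0);o[:,:290]=0;o[:,370:]=0;w=X[o];print("lip",w.mean(0),w.min(0),w.max(0))
s=get_state();from scipy.spatial.transform import Rotation as R
M=R.from_quat(s["eef_rot"]).as_matrix();print("tool delta to pad",M.T@(q.mean(0)-s["tool_pos"]), "nose",r.nose_length)
```

```text
pad 2009 [ 0.58781135 -0.12200253  0.11826932] ((587.76025390625, -122.36251831054688), (40.08031463623047, 33.86082458496094), 10.337071418762207)
stem [ 0.57839191 -0.06903715  0.10442958]
axis 100.08414115223923Traceback (most recent call last):
  File "<stdin>", line 5, in <module>
numpy._core._exceptions._UFuncOutputCastingError: Cannot cast ufunc 'bitwise_or' output from dtype('int64') to dtype('bool') with casting rule 'same_kind'
```

```bash
python3 -m inch '-1 -.002 0 .025 0 0 0;-1 0 0 .03 0 0 0;-1 0 0 .03 0 0 0;-1 0 0 .02 0 0 0;-1 0 0 0 0 0 0;-1 0 0 0 0 0 0'
python3 -m inch '-1 0 0 .005 0 0 0;-1 0 0 .004 0 0 0;-1 0 0 .004 0 0 0;-1 0 0 0 0 0 0'
python3 -m inch '-1 0 0 .004 0 0 0;-1 0 0 .004 0 0 0;-1 0 0 0 0 0 0'
python3 -m inch '-1 0 0 .004 0 0 0;-1 0 0 .004 0 0 0;-1 0 0 0 0 0 0'
```

```text
clock: 3.32
tool_pos: [0.5874, -0.1187, 0.1442]
eef_rot: [0.64, 0.769, -0.001, -0.001]
contact_force: [1.0, 0.2, -0.1]
opening: 0.002
finger_force: 0.0
clock: 3.65
tool_pos: [0.5881, -0.1189, 0.1319]
eef_rot: [0.639, 0.769, 0.0, 0.0]
contact_force: [0.6, 0.4, 1.0]
opening: 0.003
finger_force: 0.3
clock: 3.9
tool_pos: [0.5881, -0.1192, 0.1235]
eef_rot: [0.639, 0.769, 0.0, 0.0]
contact_force: [0.3, -0.4, 2.6]
opening: 0.004
finger_force: 0.9
clock: 4.15
tool_pos: [0.588, -0.1193, 0.1152]
eef_rot: [0.639, 0.769, -0.0, 0.0]
contact_force: [1.5, -1.8, 3.1]
opening: 0.002
finger_force: 1.4
```

```bash
python3 -m inch '-1 0 0 .003 0 0 0;-1 0 0 0 0 0 0'
python3 -m inch '-1 0 0 .002 0 0 0;-1 0 0 0 0 0 0'
python3 -m inch '-1 0 0 .002 0 0 0;-1 0 0 0 0 0 0'
```

```text
clock: 4.32
tool_pos: [0.588, -0.1194, 0.1124]
eef_rot: [0.639, 0.769, -0.0, 0.0]
contact_force: [1.6, -2.8, 4.1]
opening: 0.006
finger_force: 1.9
clock: 4.48
tool_pos: [0.5879, -0.1192, 0.1106]
eef_rot: [0.639, 0.769, -0.0, 0.0]
contact_force: [0.8, -2.0, 3.8]
opening: 0.009
finger_force: 1.8
clock: 4.65
tool_pos: [0.5878, -0.119, 0.1085]
eef_rot: [0.639, 0.769, -0.0, 0.0]
contact_force: [0.5, -2.7, 4.4]
opening: 0.007
finger_force: 1.9
```

```bash
python3 -m inch '-1 0 0 .002 0 0 0;-1 0 0 0 0 0 0'
python3 -m inch '-1 0 0 .001 0 0 0;-1 0 0 0 0 0 0'
```

```text
clock: 4.82
tool_pos: [0.5879, -0.1191, 0.1073]
eef_rot: [0.639, 0.769, -0.0, 0.0]
contact_force: [-0.8, -3.3, 9.4]
opening: 0.005
finger_force: 4.4
clock: 4.98
tool_pos: [0.5879, -0.119, 0.107]
eef_rot: [0.639, 0.769, -0.0, 0.0]
contact_force: [-1.6, -3.6, 14.4]
opening: 0.005
finger_force: 7.2
```

```bash
python3 -m inch '-1 0 0 -.009 0 0 0;-1 0 0 -.009 0 0 0;-1 0 0 -.009 0 0 0;-1 0 0 0 0 0 0'
python3 -m inch '-1 0 0 .005 0 0 0;-1 0 0 .005 0 0 0;-1 0 0 .005 0 0 0;-1 0 0 .004 0 0 0;-1 0 0 .003 0 0 0;-1 0 0 0 0 0 0'
python3 -m inch '-1 0 0 .002 0 0 0;-1 0 0 0 0 0 0'
python3 -m inch '-1 0 0 .002 0 0 0;-1 0 0 0 0 0 0'
python3 - <<'E'
from h import *
for n in ("scene","side"):
    p,d=snapshot(n);np.savez(n+"2.npz",p=p,d=d)
    c=(p[150:290,195:395] if n=="scene" else p[170:310,260:460])[:,:,::-1]; cv2.imwrite(f"pics/{n}2.png",cv2.resize(c,None,fx=4,fy=4,interpolation=cv2.INTER_CUBIC))
E
```

```text
clock: 5.32
tool_pos: [0.5886, -0.118, 0.1343]
eef_rot: [0.639, 0.769, 0.001, 0.001]
contact_force: [0.4, 0.2, -0.9]
opening: 0.007
finger_force: 0.0
clock: 5.82
tool_pos: [0.5875, -0.119, 0.1097]
eef_rot: [0.639, 0.769, -0.0, -0.0]
contact_force: [0.3, -0.9, 2.5]
opening: 0.012
finger_force: 1.3
clock: 5.98
tool_pos: [0.5874, -0.1189, 0.1083]
eef_rot: [0.639, 0.769, -0.0, -0.0]
contact_force: [0.5, -1.3, 2.8]
opening: 0.005
finger_force: 1.6
clock: 6.15
tool_pos: [0.5875, -0.119, 0.1073]
eef_rot: [0.639, 0.769, -0.0, -0.0]
contact_force: [-1.4, -2.5, 8.6]
opening: 0.008
finger_force: 4.2
```

View pics/scene2.png

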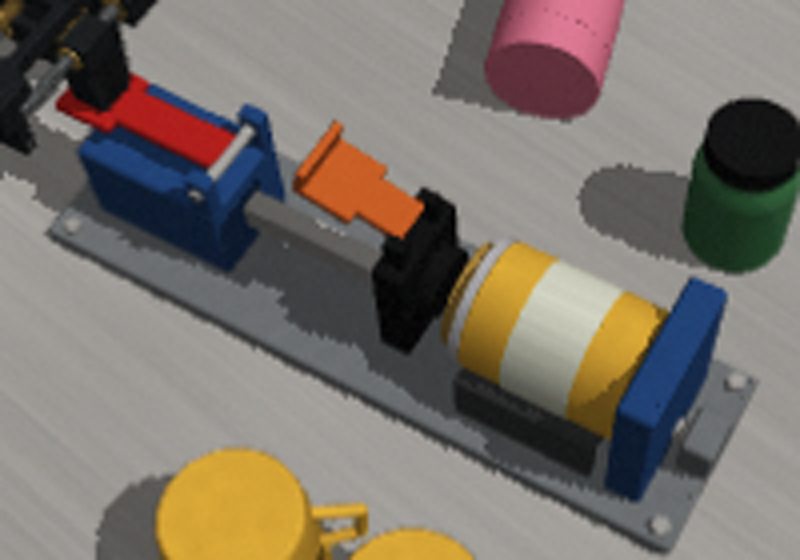

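The scene crop shows two strokes done. The jaw's pad at (455,270) in the crop is just short of the lid at (465,300), and the tin is in its cradle by the anvil.

Run:
```python
from h import *
u=np.array([np.cos(np.radians(100.3)),np.sin(np.radians(100.3))]);hp=np.array([.5878,-.1195])+u*90 *1e-3*np.cos(.25)  # hinge
o=hp+u*.118; print("origin est",o)
V0=None
for f in("scene0","scene2"):
    z=np.load(f+".npz");p,d=z["p"],z["d"];X=cloud("scene",p,d);B=np.zeros((400,640),bool);B[150:290,195:390]=1
    S=(X[...,:2]-o)@u; L=(X[...,:2]-o)@np.array([-u[1],u[0]])
    k=masks(p)
    m=k["orange"]&B&(d>0)&(X[...,2]>.1)
    bl=k["blue"]&B&(d>0)&(X[...,2]>.105)&(S>.1)
    ye=k["yellow"]&B&(d>0)&(abs(L)<.05)&(S>0)&(X[...,2]>.08)
    bk=(p.max(2)<60)&B&(d>0)&(abs(L)<.03)&(X[...,2]>.03)&(S<.08)&(S>-.06)
    for n,a in(("orange",m),("anvil",bl),("tin/lid",ye),("jawblack",bk)): print(f,n,a.sum(),np.percentile(S[a],[1,5,50,95,99]).round(4)*1000)
```

```text
origin est [0.55110941 0.08239529]
scene0 orange 403 [-76.  -74.9 -54.9 -23.3 -20. ]
scene0 anvil 426 [147.8 148.8 158.5 168.5 169. ]
scene0 tin/lid 711 [ 39.   53.7  76.9 141.  143.1]
scene0 jawblack 488 [-55.9 -24.8 -10.1   2.3   2.7]
scene2 orange 413 [-51.2 -49.7 -30.5   1.6   4.4]
scene2 anvil 432 [147.9 148.9 158.9 168.4 169.2]
scene2 tin/lid 740 [ 38.9  53.2 118.6 141.2 143.3]
scene2 jawblack 442 [-1.9  1.5 14.7 27.1 27.5]
```

```bash
python3 -m inch '-1 0 0 -.009 0 0 0;-1 0 0 -.009 0 0 0;-1 0 0 -.008 0 0 0;-1 0 0 0 0 0 0' | grep -E "pos|force"
python3 -m inch '-1 0 0 .005 0 0 0;-1 0 0 .005 0 0 0;-1 0 0 .005 0 0 0;-1 0 0 .004 0 0 0;-1 0 0 .003 0 0 0;-1 0 0 .002 0 0 0;-1 0 0 .002 0 0 0;-1 0 0 0 0 0 0'| grep -E "pos|force"
python3 -m inch '-1 0 0 -.009 0 0 0;-1 0 0 -.009 0 0 0;-1 0 0 -.008 0 0 0;-1 0 0 0 0 0 0'| grep -E "pos|force"
python3 -m inch '-1 0 0 .005 0 0 0;-1 0 0 .005 0 0 0;-1 0 0 .003 0 0 0;-1 0 0 0 0 0 0'| grep -E "pos|force"
python3 -m inch '-1 0 0 .002 0 0 0;-1 0 0 .002 0 0 0;-1 0 0 0 0 0 0'| grep -E "pos|force"
```

```text
tool_pos: [0.5886, -0.1183, 0.1345]
contact_force: [0.9, 0.7, 0.3]
finger_force: 0.0
tool_pos: [0.588, -0.1195, 0.1073]
contact_force: [-1.0, -2.5, 9.8]
finger_force: 4.9
tool_pos: [0.5882, -0.1182, 0.1341]
contact_force: [0.6, -0.5, -0.1]
finger_force: 0.0
tool_pos: [0.5889, -0.1205, 0.1198]
contact_force: [1.3, -3.4, 7.5]
finger_force: 3.9
tool_pos: [0.589, -0.121, 0.1161]
contact_force: [1.0, -4.1, 8.8]
finger_force: 4.4
```

```bash
python3 -m inch '-1 0 0 .001 0 0 0;-1 0 0 .001 0 0 0;-1 0 0 0 0 0 0'| grep -E "pos|contact"
```

```text
tool_pos: [0.589, -0.1212, 0.1143]
contact_force: [1.1, -3.4, 8.7]
```

```bash
python3 -m inch '-1 0 0 .001 0 0 0;-1 0 0 .001 0 0 0;-1 0 0 0 0 0 0'| grep -E "pos|contact"
```

```text
tool_pos: [0.5891, -0.1214, 0.1124]
contact_force: [0.8, -4.3, 8.9]
```

```bash
python3 -m inch '-1 0 0 .001 0 0 0;-1 0 0 .001 0 0 0;-1 0 0 0 0 0 0'| grep -E "pos|contact"
```

```text
tool_pos: [0.5891, -0.1216, 0.1104]
contact_force: [1.1, -5.6, 10.5]
```

```bash
python3 -m inch '-1 0 0 .001 0 0 0;-1 0 0 0 0 0 0'| grep -E "pos|contact"; python3 -m inch '-1 0 0 .001 0 0 0;-1 0 0 0 0 0 0'| grep -E "pos|contact"
```

```text
tool_pos: [0.5891, -0.1217, 0.1094]
contact_force: [0.9, -5.1, 10.1]
tool_pos: [0.5891, -0.1217, 0.1083]
contact_force: [0.9, -4.7, 9.3]
```

```bash
python3 -m inch '-1 0 0 .001 0 0 0;-1 0 0 0 0 0 0'| grep -E "pos|contact";python3 -m inch '-1 0 0 -.009 0 0 0;-1 0 0 -.009 0 0 0;-1 0 0 -.008 0 0 0;-1 0 0 0 0 0 0'| grep -E "pos|contact"
python3 - <<'E'
from h import *
o=np.array([.5511,.0824]);u=np.array([np.cos(np.radians(100.3)),np.sin(np.radians(100.3))])
p,d=snapshot("scene");X=cloud("scene",p,d);B=np.zeros((400,640),bool);B[150:290,195:390]=1
S=(X[...,:2]-o)@u; m=masks(p)["orange"]&B&(d>0)&(X[...,2]>.1);print(np.percentile(S[m],[1,50,99])*1000)
c=p[190:270,270:390,::-1];cv2.imwrite("pics/s4.png",cv2.resize(c,None,fx=6,fy=6,interpolation=cv2.INTER_CUBIC))
E
```

```text
tool_pos: [0.5891, -0.1218, 0.1076]
contact_force: [0.4, -4.8, 11.8]
tool_pos: [0.5883, -0.1182, 0.1339]
contact_force: [0.1, 0.1, 0.5]
[-28.64116514  -8.04674288  26.83220684]
```

View pics/s4.png

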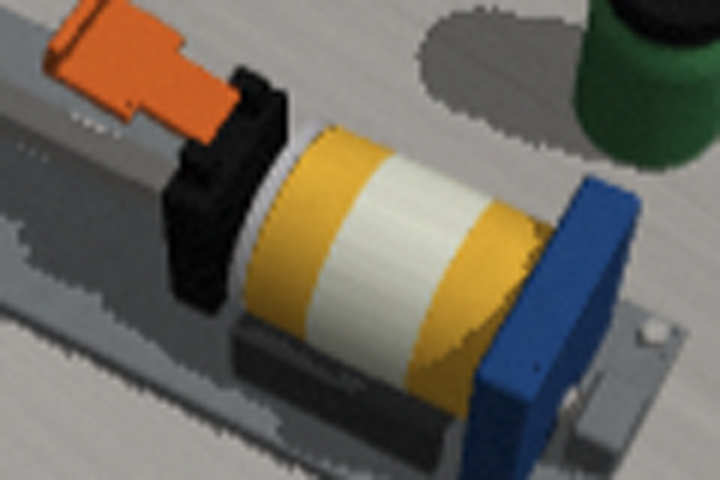

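The crop shows the jaw at (230,200) close to the tin's rim and the tin against the anvil. Jaw travel is about 47 mm, so the next stroke has to be done in small steps.

```bash
python3 -m inch '-1 0 0 .003 0 0 0;-1 0 0 .002 0 0 0;-1 0 0 0 0 0 0'| grep -E "pos|contact"; python3 -m inch '-1 0 0 .001 0 0 0;-1 0 0 0 0 0 0'| grep -E "pos|contact"
```

```text
tool_pos: [0.5882, -0.1193, 0.128]
contact_force: [-1.9, -1.4, 10.1]
tool_pos: [0.5882, -0.1194, 0.1275]
contact_force: [-1.7, -1.7, 11.7]
```

```bash
python3 -m inch '-1 0 0 .001 0 0 0;-1 0 0 0 0 0 0'| grep -E "pos|contact"
```

```text
tool_pos: [0.5882, -0.1196, 0.1268]
contact_force: [-2.8, -1.2, 13.2]
```

```bash
python3 -m inch '-1 0 0 .001 0 0 0;-1 0 0 0 0 0 0'| grep -E "pos|contact"
```

```text
tool_pos: [0.5883, -0.1197, 0.1261]
contact_force: [-3.8, -1.8, 15.7]
```

```bash
python3 -m inch '-1 0 0 .0005 0 0 0;-1 0 0 0 0 0 0'| grep -E "pos|contact"
python3 - <<'E'
from plant import get_state
print(get_state()["contact_force"])
E
```

```text
tool_pos: [0.5883, -0.1198, 0.1258]
contact_force: [-3.2, -0.9, 17.2]
[-3.2149856  -0.85846118 17.24644532]
```

```bash
python3 -m inch '-1 0 0 .0002 0 0 0;-1 0 0 0 0 0 0;-1 0 0 0 0 0 0;-1 0 0 0 0 0 0'| grep -E "pos|contact"
python3 - <<'E'
from h import *
o=np.array([.5511,.0824]);u=np.array([np.cos(np.radians(100.3)),np.sin(np.radians(100.3))])
p,d=snapshot("scene");X=cloud("scene",p,d);B=np.zeros((400,640),bool);B[150:290,195:390]=1
S=(X[...,:2]-o)@u; m=masks(p)["orange"]&B&(d>0)&(X[...,2]>.1);print(np.percentile(S[m],[1,50,99])*1000)
c=p[190:270,270:390,::-1]
p,d=snapshot("side");e=p[175:255,280:400,::-1]
cv2.imwrite("pics/s5.png",cv2.resize(np.hstack([c,e]),None,fx=3.3,fy=5,interpolation=cv2.INTER_CUBIC));print(get_state()["contact_force"])
E
```

```text
tool_pos: [0.5883, -0.1198, 0.1257]
contact_force: [-2.6, -2.1, 17.2]
[-27.70803392  -7.08709337  27.68192752]
[-3.47217052 -2.41940416 17.17965462]
```

View pics/s5.png

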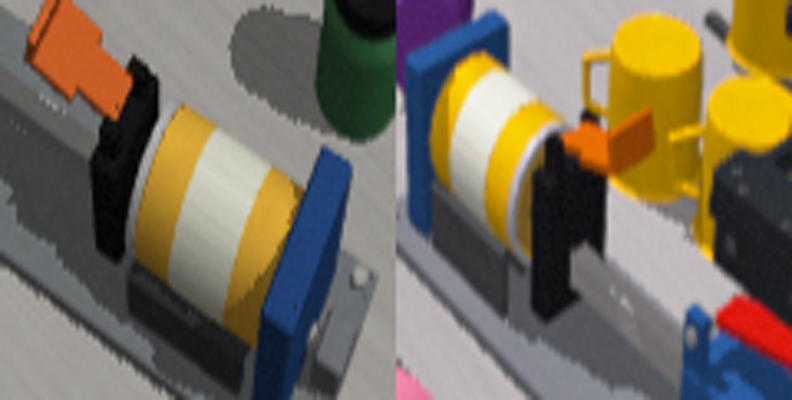

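Total force is steady at about 17 N with almost no jaw movement: the lid is home and stiff. The view shows the jaw at the rim, tin against the anvil and mugs in place. I'll hold it, let up, and look at the lever from close by.

```bash
python3 -m inch '-1 0 0 .0003 0 0 0;-1 0 0 0 0 0 0;-1 0 0 0 0 0 0;-1 0 0 0 0 0 0;-1 0 0 0 0 0 0;-1 0 0 0 0 0 0;-1 0 0 0 0 0 0'| grep -E "pos|contact"
python3 -m inch '-1 0 0 -.005 0 0 0;-1 0 0 -.01 0 0 0;-1 0 0 -.03 0 0 0;-1 0 0 -.03 0 0 0;-1 0 0 -.04 0 0 0;-1 .03 0 0 0 0 0;-1 .04 0 0 0 0 0;-1 .03 0 0 0 0 0;-1 .02 0 0 0 0 0;-1 0 0 0 0 0 0;-1 0 0 0 0 0 0'| grep -E "pos|contact"
python3 - <<'E'
from h import *
V=camera_model("wrist")["view"];p,d=snapshot("wrist");cv2.imwrite("pics/w2.png",p[:,:,::-1]);np.savez("w2.npz",p=p,d=d,V=V)
from scipy.spatial.transform import Rotation as R
s=get_state();M=R.from_quat(s["eef_rot"]).as_matrix();X=cloud("wrist",p,d,V);T=(X-s["tool_pos"])@M
o=masks(p)["orange"]&(d>0);n,l,st,_=cv2.connectedComponentsWithStats(o.astype(np.uint8));k=1+st[1:,4].argmax();print(st[k]);o=l==k
t=T[o];print(np.percentile(t,[.5,50,99.5],axis=0).round(4));z=X[...,2][o]
for lo in np.arange(t[:,0].min(),t[:,0].max(),.006):
    a=t[(t[:,0]>=lo)&(t[:,0]<lo+.006)]
    if len(a): print(round(lo,3),len(a),a[:,1].min().round(4),a[:,1].max().round(4),(s["tool_pos"][2]-a[:,2].mean()).round(4),(s["tool_pos"][2]-a[:,2].min()).round(4))
E
```

```text
tool_pos: [0.5883, -0.1199, 0.1255]
contact_force: [-3.6, -1.3, 17.7]
tool_pos: [0.5654, 0.0002, 0.2385]
contact_force: [0.5, -0.9, 0.2]
[303  99  57  37 266]
[[ 0.0506 -0.0167  0.0927]
 [ 0.0529  0.0024  0.0962]
 [ 0.0746  0.0206  0.1142]]
0.051 237 -0.0173 0.0207 0.1412 0.1457
0.057 10 0.0199 0.0207 0.1325 0.1435
0.063 9 0.0204 0.0206 0.1266 0.128
0.069 8 0.0203 0.0205 0.125 0.1258
0.075 2 0.0204 0.0205 0.124 0.1245
```

View pics/w2.png

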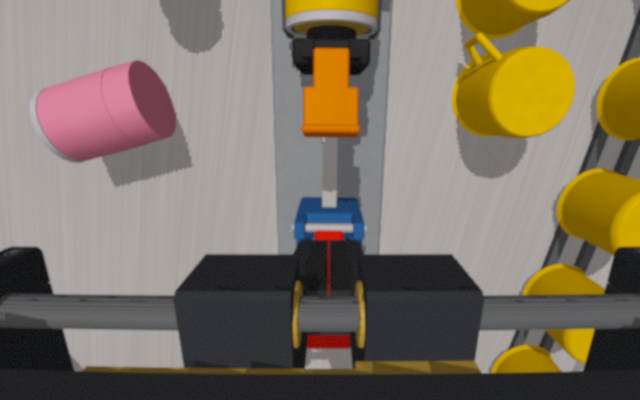

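The wrist view shows the orange lever, with its lip at (330,128) and wide part spanning rows 88–134. It is centred on the tool line and the tin is in its cradle. The lip's rear face is 51 mm ahead of the TCP, so I'll come down 70 mm ahead.

```bash
python3 -m inch '-1 .035 .001 0 0 0 0;-1 .035 .001 0 0 0 0;-1 0 0 .03 0 0 0;-1 0 0 .03 0 0 0;-1 0 0 .02 0 0 0;-1 0 0 .01 0 0 0;-1 0 0 0 0 0 0;-1 0 0 0 0 0 0'| grep -E "pos|contact"
python3 -m inch '-1 0 0 .003 0 0 0;-1 0 0 .003 0 0 0;-1 0 0 0 0 0 0'| grep -E "pos|contact"
python3 -m inch '-1 0 0 .003 0 0 0;-1 0 0 .002 0 0 0;-1 0 0 0 0 0 0'| grep -E "pos|contact"
```

```text
tool_pos: [0.555, 0.0679, 0.1486]
contact_force: [-0.1, 2.1, -0.4]
tool_pos: [0.5559, 0.0681, 0.1432]
contact_force: [1.4, 1.9, -0.2]
tool_pos: [0.5559, 0.0676, 0.138]
contact_force: [1.2, -1.3, 4.6]
```

```bash
python3 -m inch '-1 0 0 .002 0 0 0;-1 0 0 .002 0 0 0;-1 0 0 0 0 0 0'| grep -E "pos|contact"
python3 -m inch '-1 0 0 .002 0 0 0;-1 0 0 0 0 0 0'| grep -E "pos|contact"
```

```text
tool_pos: [0.5559, 0.0672, 0.1339]
contact_force: [1.5, -2.1, 5.7]
tool_pos: [0.556, 0.0669, 0.132]
contact_force: [0.9, -2.3, 6.1]
```

```bash
python3 -m inch '-1 0 0 .0015 0 0 0;-1 0 0 0 0 0 0'| grep -E "pos|contact"
```

```text
tool_pos: [0.556, 0.0667, 0.1306]
contact_force: [1.7, -3.5, 6.4]
```

```bash
python3 -m inch '-1 0 0 .0015 0 0 0;-1 0 0 0 0 0 0'| grep -E "pos|contact"
```

```text
tool_pos: [0.556, 0.0666, 0.1291]
contact_force: [1.6, -3.7, 6.7]
```

```bash
python3 -m inch '-1 -.002 0 .0005 0 0 0;-1 -.002 0 0 0 0 0;-1 -.002 0 0 0 0 0;-1 -.002 0 0 0 0 0;-1 0 0 0 0 0 0'| grep -E "pos|contact"
python3 -m inch '-1 -.003 0 0 0 0 0;-1 -.003 0 0 0 0 0;-1 -.003 0 0 0 0 0;-1 0 0 0 0 0 0'| grep -E "pos|contact"
```

```text
tool_pos: [0.5569, 0.0617, 0.1287]
contact_force: [-0.2, 1.4, 7.1]
tool_pos: [0.5585, 0.0526, 0.1287]
contact_force: [1.2, 0.7, 6.8]
```

```bash
python3 -m inch '-1 -.003 0 0 0 0 0;-1 -.003 0 0 0 0 0;-1 -.003 0 0 0 0 0;-1 -.003 0 0 0 0 0;-1 -.003 0 0 0 0 0;-1 -.003 0 0 0 0 0;-1 0 0 0 0 0 0'| grep -E "pos|contact"
python3 - <<'E'
from h import *
p,d=snapshot("scene");cv2.imwrite("pics/s6.png",cv2.resize(p[150:290,195:395,::-1],None,fx=4,fy=4))
E
```

```text
tool_pos: [0.5617, 0.0348, 0.1287]
contact_force: [-0.9, 0.6, 5.8]
```

View pics/s6.png

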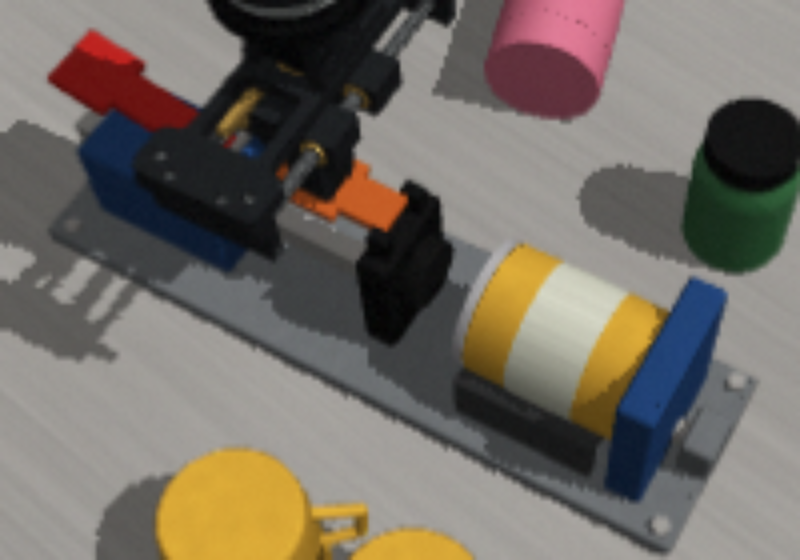

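The crop shows the jaw coming back: its lever front is now at (400,215), with a clear gap to the tin, which lies still in its cradle.

```bash
python3 -m inch '-1 -.003 0 0 0 0 0;-1 -.003 0 0 0 0 0;-1 -.003 0 0 0 0 0;-1 -.003 0 0 0 0 0;-1 -.003 0 0 0 0 0;-1 0 0 0 0 0 0'| grep -E "pos|contact"
```

```text
tool_pos: [0.5643, 0.02, 0.1286]
contact_force: [-0.0, 0.3, 6.2]
```

```bash
python3 -m inch '-1 -.002 0 0 0 0 0;-1 -.002 0 0 0 0 0;-1 0 0 0 0 0 0'| grep -E "pos|contact"
```

```text
tool_pos: [0.565, 0.0164, 0.1287]
contact_force: [-1.8, 1.6, 6.3]
```

```bash
python3 -m inch '-1 -.002 0 0 0 0 0;-1 -.002 0 0 0 0 0;-1 0 0 0 0 0 0'| grep -E "pos|contact"
```

```text
tool_pos: [0.5657, 0.0125, 0.1286]
contact_force: [-1.7, 1.3, 6.0]
```

```bash
python3 -m inch '-1 -.002 0 0 0 0 0;-1 -.002 0 0 0 0 0;-1 0 0 0 0 0 0'| grep -E "pos|contact"
```

```text
tool_pos: [0.5663, 0.0092, 0.1286]
contact_force: [-0.7, 2.8, 5.7]
```

```bash
python3 -m inch '-1 -.002 0 0 0 0 0;-1 -.002 0 0 0 0 0;-1 0 0 0 0 0 0'| grep -E "pos|contact"
```

```text
tool_pos: [0.5669, 0.0066, 0.1285]
contact_force: [-1.4, 4.5, 5.1]
```

```bash
python3 -m inch '-1 -.002 0 0 0 0 0;-1 0 0 0 0 0 0'| grep -E "pos|contact"
```

```text
tool_pos: [0.567, 0.0065, 0.1284]
contact_force: [-2.0, 7.3, 4.1]
```

```bash
python3 -m inch '-1 .001 0 0 0 0 0;-1 .001 0 -.003 0 0 0;-1 0 0 -.004 0 0 0;-1 0 0 -.005 0 0 0;-1 .001 0 -.006 0 0 0;-1 0 0 -.02 0 0 0;-1 0 0 -.03 0 0 0;-1 0 0 -.04 0 0 0;-1 0 0 -.04 0 0 0;-1 -.04 0 0 0 0 0;-1 -.04 0 0 0 0 0;-1 -.04 0 0 0 0 0;-1 -.04 0 0 0 0 0;-1 0 0 0 0 0 0;-1 0 0 0 0 0 0'| grep -E "clock|pos|contact"
python3 - <<'E'
from h import *
o=np.array([.5511,.0824]);u=np.array([np.cos(np.radians(100.3)),np.sin(np.radians(100.3))])
p,d=snapshot("scene");X=cloud("scene",p,d);B=np.zeros((400,640),bool);B[150:290,195:390]=1
S=(X[...,:2]-o)@u; m=masks(p)["orange"]&B&(d>0)&(X[...,2]>.1);print(np.percentile(S[m],[1,50,99])*1000, np.percentile(X[m][:,2],99))
m=masks(p)["red"]&B&(d>0)&(X[...,2]>.08);print(np.percentile(X[m][:,2],99))
cv2.imwrite("pics/s7.png",cv2.resize(p[150:330,195:395,::-1],None,fx=3.3,fy=3.3))
E
```

```text
clock: 18.92
tool_pos: [0.5952, -0.1563, 0.2749]
contact_force: [0.3, 2.0, -0.8]
[-86.36762369 -65.10563669 -30.35731295] 0.14455541397959573
0.12244548466974514
```

View pics/s7.png

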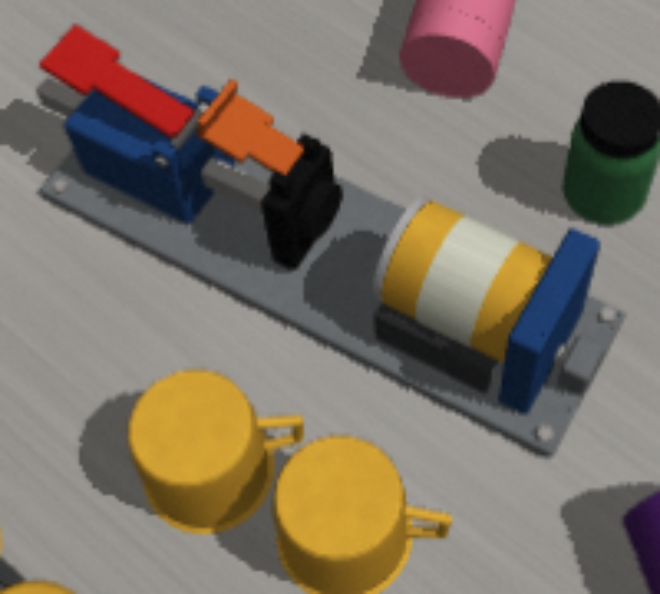

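The crop shows the jaw at the housing end, lever and trigger sprung up, tin in its cradle, and mugs and jar in place. I'll do one numeric check that the jaw is fully back, measuring from the trigger hinge to the lever.

Run:
```python
from h import *
u=np.array([np.cos(np.radians(100.3)),np.sin(np.radians(100.3))])
V=camera_model("wrist")["view"];p,d=snapshot("wrist");X=cloud("wrist",p,d,V)
o=np.array([.5511,.0824]);S=(X[...,:2]-o)@u;L=(X[...,:2]-o)@np.array([-u[1],u[0]])
hsv=cv2.cvtColor(p,cv2.COLOR_RGB2HSV).astype(int)
c=(d>0)&(abs(L)<.045)&(X[...,2]>.06)
b=c&(abs(hsv[...,0]-110)<9)&(hsv[...,1]>120)
e=b&(X[...,2]>.085);print("ears",e.sum(),np.percentile(S[e],[1,50,99])*1000,"housing top",np.percentile(S[b],[1,99])*1000)
g=c&(hsv[...,0]>=6)&(hsv[...,0]<=16)&(hsv[...,1]>150)&(S>-.11);print("orange",g.sum(),np.percentile(S[g],[1,99])*1000,np.percentile(X[g][:,2],[1,99]))
w=c&(hsv[...,1]<40)&(abs(L)<.03)&(X[...,2]>.085)&(S<-.1);print("pin",w.sum(),np.percentile(S[w],[5,50,95])*1000 if w.any() else 0)
```

```text
ears 433 [-127.68541044 -121.14645605 -112.91578659] housing top [-207.4272011 -113.9074851]
orange 133 [-94.3266999  -92.89189698] [0.12567547 0.13101253]
pin 32750 [-231.9637589  -216.65730419 -206.82784919]
```

```bash
python3 -c "
from plant import r;print(r.finish_job())"
```

```text
the job is handed in; nothing more can be done
None
```

I finished the job and handed it in: the lid was pressed home and held at about 17.5 N on the trigger, then the jaw was slid fully back (lever end at its expected rest position) and let go, with the tin still in its cradle and no bystander visibly moved; the judge's result wasn't shown.

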